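Point out the bolt standing proud and the socket for it

ROBOT

A 6-joint arm with a two-finger parallel gripper is mounted at the origin on the work surface. World frame = base frame: x ahead of the robot, y to its left, z up, the work surface at z = 0. Lengths are in m, angles in rad, forces in N, time in s.
With the tool pointing down it reaches from about 0.375 to 0.925 m from the base axis. Payload 5.7 kg.
Tool frame: the origin (TCP) lies midway between the tips of the shut fingers; the grasp point (between the pads) lies 19 mm behind it; z points along the fingers, y is the line along which they close (so a half turn about z gives the same grasp; the last joint's range is limited). The gripper opens to 88 mm and grips with 3 to 60 N. Pads are 20 mm wide; open, the fingers measure 115 mm over their backs; the gripper's body (75 mm by 178 mm) begins 61 mm behind the grasp point.
Start: joints at [1.069, 0.359, 1.51, -0, 1.272, -0.115], TCP at [0.226, 0.556, 0.223] pointing down, gripper open.
Joint ranges: [-2.97, 2.97], [-1.01, 2.36], [0.21, 2.38], [-0.96, 4.11], [0.2, 2.71], [-2.98, 2.98]. Speed limits (rad/s): [2.39, 2.39, 3.14, 3.14, 3.14, 3.14].

INTERFACE

Orientations are given as a unit quaternion [x, y, z, w].
In Python, from bench import move_ptp, servo_line, goto_joints, move_gripper, sleep, inverse_kinematics, capture, PlanningError, close_job, spot_in, silhouettes, current_clock, current_joint_pos, current_qvel, current_joint_torque, current_position, current_orientation, current_force, current_torque, current_finger_gap, current_grip_force gives the robot as it stands. Calls block until the motion is done:
- move_ptp(position, orientation): joint-space move of the TCP to a pose.
- servo_line(position, orientation=None, rate=0.15, contact_N=None): straight line of the TCP; orientation=None keeps the orientation; rate is the mean speed in m/s. With contact_N (N) it stops when the force on the tool has changed by that much, and returns True; else False.
- goto_joints(angles): joint-space move.
- move_gripper(opening): finger opening in m; the grip force is fixed at half the most; returns when the fingers have stopped.
- sleep(seconds).
- inverse_kinematics(position, orientation): joint angles nearest the present ones, or None.
- capture(name): name is "scene" or "top"; returns a dict with "image" (400x640x3 uint8, blue, green, red), "range_z" (400x640 float32, m along the optical axis (not along the pixel's ray), 0 where there is no reading), "intrinsics" (3x3 intrinsics, pixels), "k1" (the pictures are not rectified: a ray, as slopes to the right and down, at radius r is drawn at 1 + k1 r^2 times it, then the intrinsics apply), "R" (3x3) and "t" (3): a world point X has camera coordinates R X + t. Camera axes: x right, y down, z forward; pixel columns grow to the right and rows downward; lengths in m; the calibration is good to about 2 mm. A picture is of the moment at which its call begins.
A pose or a line that the arm cannot do raises PlanningError and nothing moves.
- close_job(): hands the job in; it is judged then, once.
Trained networks look in the newest picture that a camera, given by its name, has taken for a name from the list of things; names that differ only in an ending like _2 or _b are one class to them, and where a whole thing is asked for, a point or a joint stands for the part that bears it (a point fixed in the world has none). Each returns a list of dicts, best first, with "conf" (0 to 1); they miss things now and then, are a little off and sometimes report something else, mostly with a low value. They report only what shows in the picture. A call takes as long as a camera call. They do not tell look-alikes from the thing itself.
- spot_in(camera, query): "xy" ([column, row] in pixels, amid what is visible of it).
- silhouettes(camera, query): "region" (400x640 bool, what is visible of it) and "xy" ([column, row] in pixels, amid what is visible of it).
Readings, each from a call of its own:
- current_clock(): time.
- current_joint_pos(): joint angles.
- current_qvel(): joint speeds.
- current_joint_torque(): joint torques, N m.
- current_position(): TCP position.
- current_orientation(): TCP orientation.
- current_force(): force on the tool from outside, world axes, zero at the start.
- current_torque(): the same for the moment, N m.
- current_finger_gap(): finger opening in m.
- current_grip_force(): force on a finger pad.
Only numpy, scipy, OpenCV 4.12 (cv2) and the standard library are available. Lean on these libraries where they do the work, as an engineer would, in place of code of your own. Each camera call takes 0.05 s, during which the arm holds its last target. There are 200 camera calls.

TASK

Show an apprentice what needs tightening: on the gearbox, point at the one cover bolt whose head stands up off its washer, holding the fingertips one to three centimetres above the middle of its head, without touching, for a good two seconds. Then point in the same way at the widest of the three sockets in the tray, which fits that bolt, hold for a good two seconds, and finish while still pointing at it. Touch, move or lift nothing, point at no other bolt or socket, and rise well clear of things before crossing over them.

Things in the scene. Friction and masses are not known exactly. Their poses are not given: they have to be found in the camera images.
- gearbox: grey gearbox with a bare aluminium cover, standing on the bench and fixed; foot 190 x 180 mm, cover 160 x 160 mm with its top face 85 mm above the bench, a low centre boss 8 mm high and a shaft stub 115 mm out on its +x side. Origin at the centre of its underside, z up. Four bolts stand at the corners of the cover, 55 mm from its middle along x and y
- proud_bolt_top (a point): M20 hex-head steel bolt, head 30 mm across flats (35 mm over corners) and 12 mm thick on a 37 mm washer 3 mm thick, fixed in the gearbox cover; this is the one whose head stands 30 mm up off its washer on a bare threaded shank, so its top is 45 mm above the cover (130 mm above the bench). This point is the centre of the top of the head, z up. It may be at any of the four corners
- seated_bolt_a_top (a point): M20 hex-head steel bolt, head 30 mm across flats (35 mm over corners) and 12 mm thick on a 37 mm washer 3 mm thick, fixed in the gearbox cover; screwed right down, its head on its washer, top 15 mm above the cover (100 mm above the bench). This point is the centre of the top of the head, z up
- seated_bolt_b_top (a point): M20 hex-head steel bolt, head 30 mm across flats (35 mm over corners) and 12 mm thick on a 37 mm washer 3 mm thick, fixed in the gearbox cover; screwed right down, its head on its washer, top 15 mm above the cover (100 mm above the bench). This point is the centre of the top of the head, z up
- seated_bolt_c_top (a point): M20 hex-head steel bolt, head 30 mm across flats (35 mm over corners) and 12 mm thick on a 37 mm washer 3 mm thick, fixed in the gearbox cover; screwed right down, its head on its washer, top 15 mm above the cover (100 mm above the bench). This point is the centre of the top of the head, z up
- socket_tray: dark steel tray 100 x 270 x 16 mm with 4 mm walls, fixed on the bench, its long side along its y. Origin at the centre of its underside, z up. Three sockets stand in it in a row along its y, about 80 mm apart, in any order
- wide_socket_top (a point): the widest of the three loose steel sockets standing mouth up in the tray, outside diameter 44 mm, 55 mm tall; this point is the centre of its open top rim, z up
- middle_socket_top (a point): the middle one of the three loose steel sockets standing mouth up in the tray, outside diameter 33 mm, 48 mm tall; this point is the centre of its open top rim, z up
- narrow_socket_top (a point): the narrowest of the three loose steel sockets standing mouth up in the tray, outside diameter 24 mm, 40 mm tall; this point is the centre of its open top rim, z up
- spanner: steel spanner 190 mm long lying on the bench at the side; not part of the job. Origin on its underside, x along its length
- tin: closed tin with an orange band, 72 mm in diameter, 110 mm tall, standing on the bench at the side; not part of the job. Origin at the centre of its underside, z up
- tub: open grey plastic tub 80 x 110 x 45 mm with small bolts in it, standing at the far side; not part of the job. Origin at the centre of its underside, z up
Things that resemble listed ones, but are neither listed nor needed, are in the scene too. What is shaped like the part that bears wide_socket_top but yellow is not meant. Leave any green look-alike of the part that bears middle_socket_top alone.

How it is judged:
On the way, in this order (a step that is already met when the one before it is completed fails the run):
1. point at the bolt that stands proud, for a second and a half (horizontal distance between the grasp point and proud_bolt_top below 0.025 m and z of the grasp point in the frame of proud_bolt_top between 0.01 and 0.065 m), for 1.5 s.
2. then point at the widest socket, for a second and a half (horizontal distance between the grasp point and wide_socket_top below 0.025 m and z of the grasp point in the frame of wide_socket_top between 0.01 and 0.065 m), for 1.5 s.
At the end, for the whole second after the job is handed in: The grasp point (19 mm behind the fingertips) is still above the widest socket: within 25 mm of its axis and 10 to 65 mm above its rim; all sockets upright (0.1 rad) and, with spanner, tin and tub, within 5 mm of where they began (all of step 2 and distance of each of wide_socket_top, middle_socket_top, narrow_socket_top, spanner, tin, tub from where it was at the start of the episode below 0.005 m and angle between each of wide_socket_top, middle_socket_top, narrow_socket_top's own z axis and vertical below 0.1 rad); the robot touches nothing.
It fails at once if the robot touched something (contact force between any of the arm, the fingers and anything else above 0.5 N).
It fails at once if pointed at a wrong bolt or socket (grasp point within 15 mm of its axis and less than 50 mm above its top) ((horizontal distance between the grasp point and seated_bolt_a_top below 0.015 m and z of the grasp point in the frame of seated_bolt_a_top below 0.05 m) or (horizontal distance between the grasp point and seated_bolt_b_top below 0.015 m and z of the grasp point in the frame of seated_bolt_b_top below 0.05 m) or (horizontal distance between the grasp point and seated_bolt_c_top below 0.015 m and z of the grasp point in the frame of seated_bolt_c_top below 0.05 m) or (horizontal distance between the grasp point and middle_socket_top below 0.015 m and z of the grasp point in the frame of middle_socket_top below 0.05 m) or (horizontal distance between the grasp point and narrow_socket_top below 0.015 m and z of the grasp point in the frame of narrow_socket_top below 0.05 m)).
It fails at once if a loose thing was moved by more than 5 mm (distance of any of wide_socket_top, middle_socket_top, narrow_socket_top, spanner, tin, tub from where it was at the start of the episode above 0.005 m).
It also fails if it takes over 40 s, if anything falls off the work surface, if the arm or the gripper's body presses on something with over 40 N, if the wrist force passes 120 N, or if a joint passes its speed limit or range.

## Working session

There is one attempt and no reset: what is moved stays moved. The work goes in short steps, each a Python script; the robot and the scene stay as the last script left them, time stands still between calls to the robot, and variables do not carry over. Pictures are saved under pics/ and viewed, at most 10 in all, crops included, and the job is handed in when it is done.

```bash
mkdir -p pics
cat > h.py <<'E'
import numpy as np, cv2
from bench import *
def cloud(c):
    K=np.array(c["intrinsics"]);h,w=c["range_z"].shape
    u,v=np.meshgrid(np.arange(w),np.arange(h))
    x=(u-K[0,2])/K[0,0];y=(v-K[1,2])/K[1,1]
    xu,yu=x.copy(),y.copy()
    for _ in range(10):
        s=1+c["k1"]*(xu**2+yu**2);xu,yu=x/s,y/s
    z=c["range_z"];P=np.stack([xu*z,yu*z,z],-1)
    W=(P-np.array(c["t"]))@np.array(c["R"])
    W[z==0]=np.nan
    return W
E
python3 - <<'E'
from h import *
for n in("scene","top"):
    c=capture(n);cv2.imwrite(f"pics/{n}.png",c["image"]);W=cloud(c);np.savez(f"{n}.npz",W=W,im=c["image"])
    print(n,"cam",-np.array(c["R"]).T@c["t"])
    for q in("gearbox","proud_bolt_top","seated_bolt_a_top","wide_socket_top","middle_socket_top","narrow_socket_top","socket_tray"):
        for d in spot_in(n,q):
            u,v=np.round(d["xy"]).astype(int);print(q,round(d["conf"],2),u,v,np.round(W[v,u],3))
print(current_clock())
E
```

```text
scene cam [ 1.05859925 -0.05544412  0.93983979]
gearbox 0.88 348 192 [0.546 0.113 0.085]
proud_bolt_top 0.53 319 168 [0.487 0.043 0.13 ]
seated_bolt_a_top 0.66 344 200 [0.577 0.095 0.099]
wide_socket_top 0.74 262 197 [ 0.507 -0.119  0.055]
wide_socket_top 0.73 260 165 [ 0.393 -0.116  0.05 ]
middle_socket_top 0.74 235 209 [ 0.526 -0.197  0.043]
middle_socket_top 0.44 235 170 [ 0.381 -0.194  0.025]
narrow_socket_top 0.61 204 214 [ 0.52  -0.285  0.028]
socket_tray 0.75 232 216 [ 0.526 -0.212  0.007]
socket_tray 0.44 351 193 [0.55  0.12  0.084]
top cam [0.34062141 0.02238678 1.37560501]
gearbox 0.57 281 229 [0.497 0.119 0.095]
gearbox 0.44 182 213 [0.548 0.419 0.113]
proud_bolt_top 0.64 303 232 [0.483 0.051 0.128]
proud_bolt_top 0.33 269 249 [0.436 0.155 0.104]
wide_socket_top 0.63 371 186 [ 0.636 -0.166  0.055]
wide_socket_top 0.57 358 228 [ 0.504 -0.123  0.031]
wide_socket_top 0.54 360 266 [ 0.383 -0.125  0.029]
wide_socket_top 0.5 303 233 [0.48  0.051 0.131]
middle_socket_top 0.61 383 225 [ 0.513 -0.204  0.026]
middle_socket_top 0.44 382 266 [ 0.382 -0.197  0.018]
narrow_socket_top 0.64 407 220 [ 0.529 -0.284  0.023]
socket_tray 0.55 382 224 [ 0.517 -0.202  0.021]
0.8
```

Run:
```python
import cv2
a=cv2.imread("pics/scene.png")[130:250,180:400];cv2.imwrite("pics/s_crop.png",cv2.resize(a,None,fx=3.6,fy=3.6,interpolation=cv2.INTER_CUBIC))
a=cv2.imread("pics/top.png")[150:290,240:430];cv2.imwrite("pics/t_crop.png",cv2.resize(a,None,fx=4,fy=4,interpolation=cv2.INTER_CUBIC))
```

```text
(no output)
```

View pics/scene.png

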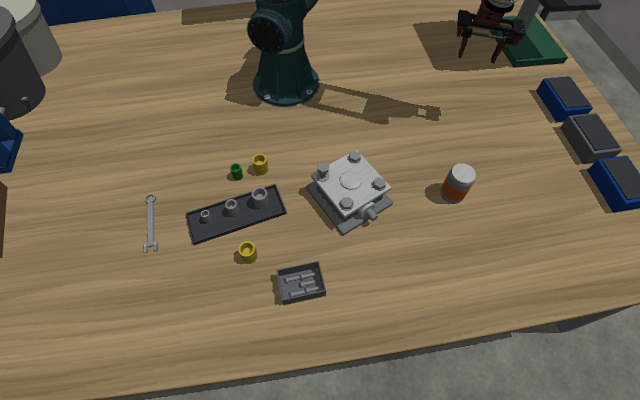

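View pics/s_crop.png

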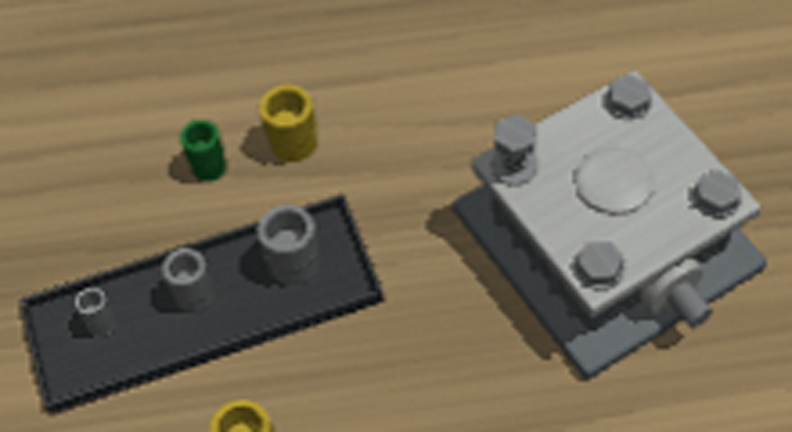

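View pics/t_crop.png

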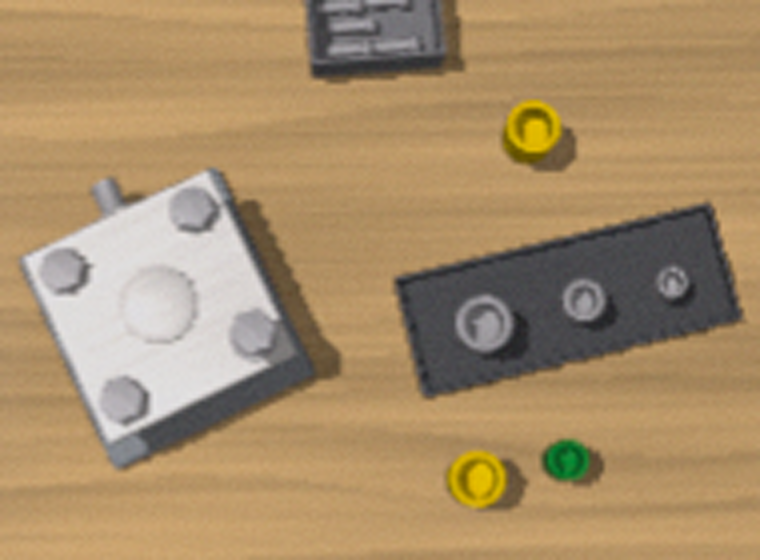

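Candidates for the bolt: scene (322,168), (355,157), (379,183) and (346,203). Only (322,168), top (303,232), shows a bare shank and reads z≈0.13, so it is the proud one.

Candidates for the wide socket: grey (260,195) in the tray, and yellow at (260,163) and (247,252) outside it. The grey one, top (360,230), is the widest in the tray. The enlarged crops confirm both choices.

Next I'll refine both positions from the depth points.

Run:
```python
from h import *
for n in("scene","top"):
    W=np.load(n+".npz")["W"]
    for nm,p,lo,hi in(("bolt",(.483,.05),.122,.14),("rim",(.505,-.12),.048,.064)):
        m=(np.hypot(W[...,0]-p[0],W[...,1]-p[1])<.04)&(W[...,2]>lo)&(W[...,2]<hi)
        q=W[m];c,r=cv2.minEnclosingCircle(q[:,:2].astype(np.float32))
        print(n,nm,len(q),"mean",q.mean(0).round(4),"circ",np.round(c,4),round(r,4))
print(current_orientation())
```

```text
scene bolt 105 mean [0.4848 0.0527 0.1291] circ [0.4842 0.0533] 0.0164
scene rim 125 mean [ 0.4954 -0.127   0.0565] circ [ 0.4947 -0.1272] 0.0224
top bolt 91 mean [0.4815 0.0537 0.1298] circ [0.4817 0.0544] 0.0167
top rim 79 mean [ 0.4937 -0.1271  0.0573] circ [ 0.4933 -0.1268] 0.0221
[ 1.92194156e-01  9.81356920e-01 -2.94902954e-05 -1.30364293e-05]
```

Both views agree to within 3 mm, and the radii (16.5 and 22 mm) and heights match the description. Now I'll move.

Run:
```python
from h import *
B=np.array([.483,.0535,.150]);S=np.array([.494,-.127,.078])
q=current_orientation()
servo_line([.226,.556,.30]);move_gripper(0.0)
print(current_finger_gap(),current_clock())
move_ptp([B[0],B[1],.30],q);print(current_position(),current_clock())
c=capture("scene");cv2.imwrite("pics/pre.png",c["image"])
servo_line(B,rate=.1);print(current_position(),current_force(),current_clock())
c=capture("scene");cv2.imwrite("pics/bolt.png",cv2.resize(c["image"][60:260,200:440],None,fx=3,fy=3))
sleep(2.5)
```

```text
0.0004098388323156794 2.8083
[0.48304327 0.05422091 0.30002215] 4.8417
[0.48348523 0.05349409 0.15052247] [-0.3250965  -0.07061233 -0.59576333] 6.5417
```

View pics/bolt.png

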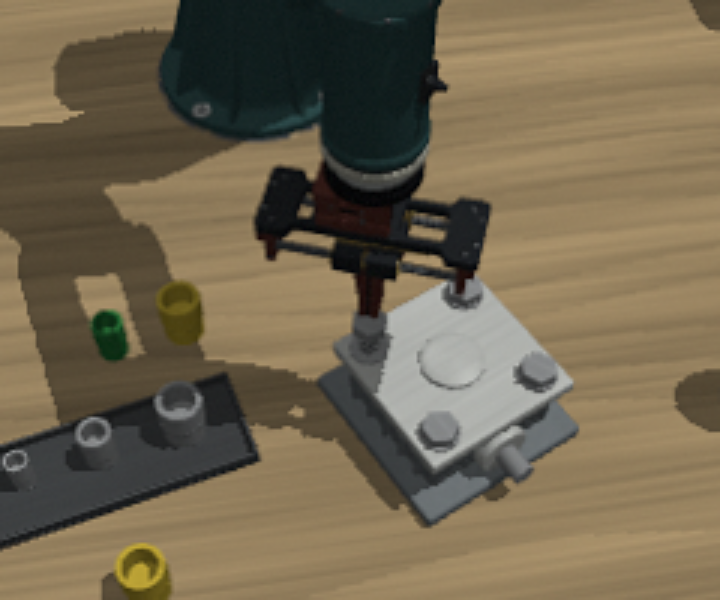

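The picture shows the shut fingertips just above the proud bolt's head (crop (370,320)) with a small gap. The gripper body is well above the cover. Next is the socket.

Run:
```python
from h import *
S=np.array([.494,-.127,.078])
servo_line([.483,.0535,.28]);servo_line([S[0],S[1],.28]);servo_line(S,rate=.1)
print(current_position(),current_force(),current_clock())
c=capture("scene");cv2.imwrite("pics/sock.png",cv2.resize(c["image"][100:260,170:370],None,fx=3,fy=3))
sleep(2.5)
```

```text
[ 0.49430896 -0.12711147  0.07839855] [ 1.63130631 -0.04684541 -0.20569939] 13.6333
```

View pics/sock.png

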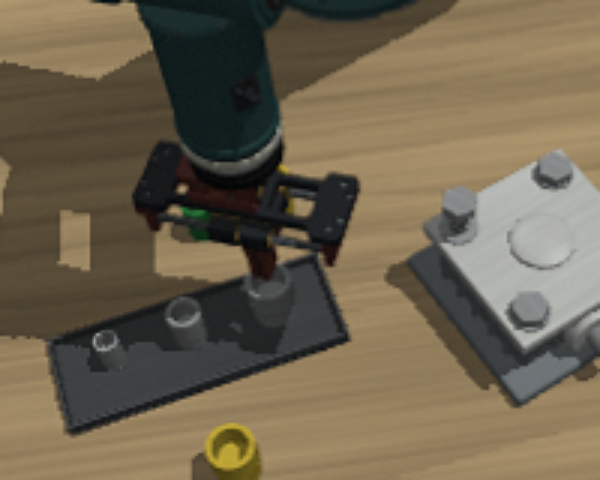

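The fingertips are over the grey wide socket's mouth (crop (268,280)), 2 cm above it, and nothing has been disturbed.

```bash
python3 -c "
from bench import *
print(current_position(),current_force(),current_clock());print(close_job())"
```

```text
[ 0.49398651 -0.12703055  0.07800039] [-1.54832681  0.20701452 -0.45279831] 16.1833
the job is handed in; nothing more can be done
None
```

The arm pointed at the proud bolt and then at the widest grey socket, about 2 cm above each for 2.5 s, and I handed the job in at 16 s while it was still pointing at the socket; no contact showed in the pictures, but the verdict was not reported back.

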